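# Set the sauce rail to the red tag

## Robot

A 6-joint arm with a two-finger parallel gripper is mounted at the origin on a cart in front of the work surface, level with it; the furniture and walls round the work are solid. World frame = base frame: x ahead of the robot, y to its left, z up, the work surface at z = 0. Lengths are in mm, angles in rad, forces in N, time in s.
With the tool pointing down it reaches from about 275 to 1000 mm from the base axis. Payload 8.4 kg.
Tool frame: the origin (TCP) lies between the finger pads; the fingertips stand 8 mm ahead of it and the grasp point (between the pads) lies 11 mm behind it (tcp_to_tips is the distance from the TCP to the fingertips, in mm); z points along the fingers, y is the line along which they close (so a half turn about z gives the same grasp; the last joint's range is limited). The gripper opens to 85 mm and grips with 20 to 120 N. Pads are 22 mm wide; open, the fingers measure 114 mm over their backs; the gripper's body (76 mm by 85 mm) begins 54 mm behind the grasp point. The pads swing forward as they close: fully open they stand 13 mm farther back than shut.
Start: joints at [-1.245, 0.353, 1.633, -0, 1.155, -0.002], TCP at [201.224, -591.724, 239.281] pointing down, gripper open.
Joint ranges: [-2.63, 2.63], [-0.92, 2.1], [0.06, 2.66], [-1.3, 4.44], [0, 2.69], [-3.02, 3.02]. Speed limits (rad/s): [2.22, 2.22, 2.79, 3.14, 3.14, 3.14].

## Interface

Orientations are given as [roll, pitch, yaw] about the fixed x, y, z axes, in that order (R = Rz(yaw) Ry(pitch) Rx(roll)).
In Python, from rig import * gives the robot as it stands.
- The arm moves only by the tool step_arm, never from a script. Its argument "motion" is a list of rows, each an object with "claw": the finger opening in mm, from 0 to 85.4; "delta_pos": the shift along the tool's x, y, z in mm, a list of three; "turn": the turn about the tool's z in rad. In form: [{"claw": claw, "delta_pos": [dx, dy, dz], "turn": turn}, ...]. A call has 1 to 8 rows; each row shifts and turns the commanded pose from where the row before left it, along the tool's axes as they then stand; what a row does not reach is not made up. A row lasts 1/12 s, in which the tool goes at most 41.7 mm and 7.16 degrees, less where a joint would pass 70% of its speed; a pose out of reach is approached as far as the arm can. A call is refused whole if a number of a shift passes 41.7 or a number of a turn 0.125, either way. A call with a gripper value outside its range is refused whole. The fingers move at their own pace and stop on an object; "force" is the grip in N (left out, the last holds). Time passes only in rows, so rows that do not move let the fingers close. It gives the time, the measured TCP pose, the force, the opening and the grip force at its end, in the units of the state.
- sense(): the state, without advancing time (a new reading comes with each control period).
- grab_frame(name): name is "side" or "top"; returns a dict with "img" (400x640x3 uint8, red, green, blue), "vertical_fov" (degrees; the focal length in pixels is half the picture's height over the tangent of half this angle, whatever the lens; pixels are square), "cx", "cy" (the principal point, pixels), "D" ([k1, k2, p1, p2, k3] as OpenCV has them; the pictures are not rectified), "R" (3x3) and "t" (3): a world point X has camera coordinates R X + t. Camera axes: x right, y down, z forward; pixel columns grow to the right and rows downward; lengths in mm; the calibration is good to about 2 mm. A picture is of the moment at which its call begins. There is no depth.
- sign_off(): hands the job in; it is judged then, once.
The state is a dict: "clock": time; "qpos": joint angles; "qvel": joint speeds; "joint_efforts": joint torques, N m; "eef_pos": TCP position; "tcp_rot": TCP orientation; "contact_force": force on the tool from outside, world axes, zero at the start; "wrist_torque": the same for the moment, N m; "opening": opening from 0.0 (shut) to 1.0 (fully open); "grasp_force": force on a finger pad.
Only numpy, scipy, OpenCV 4.12 (cv2) and the standard library are available. Lean on these libraries where they do the work, as an engineer would, in place of code of your own. Each camera call takes 0.05 s, during which the arm holds its last target. There are 200 camera calls.

## Task

The next order gets the chilli sauce: with the fingers, push the white cursor of the sauce rail along until its spring pin drops into the notch at the red tag, and leave it seated there. Only push it, never pinch it from both sides or lift it, and leave the jars, the can, the tape, the stapler and the keys where they stand.

Things in the scene. Friction and masses are not known exactly. Their poses are not given: they have to be found in the camera images.
- rail: Aluminium base 90 x 270, 10 thick, fixed flat on the counter; along its middle a steel track 18 wide (top at 20); black end stops (tops at 29). Origin: centre of its underside (z = 0). y runs along the track toward the robot's left, x across it, away from the robot; turned up to 0.3 rad. V notches in the track at y = -25, +25, +75 mm, one by each tag.
- runner (a joint): Travel of the cursor along the rail, m: 0 at the right end to 0.19 at the left end; the cursor's middle is at y = value - 0.095 in the rail's frame. It starts at 0.005 to 0.04, right of all notches, so push it left (+y of the rail). On plain track about 1 to 2 N moves it; it stays where left.
- pin (a joint): The cursor's spring pin, m: 0 riding on the track, 0.0057 dropped in a notch. Its round green head (16 mm across) shows above the cursor's top: its top is 98 mm above the counter riding, 92 seated. The spring pulls the cursor into a notch by itself from about 9 mm away (the push falls away) and centres it; a push of about 6 to 10 N takes it out again, on through an unwanted notch.
- lift (a joint): Height of the cursor block above its seat on the runner, m: 0 in place; it can be lifted off by up to 0.06, which is not wanted.
- pointer (a point): Tip of the black pointer at the far (+x) foot of the cursor, 36 mm above the counter, in line with the cursor's middle. The cursor is a white upright block with orange cheeks on its left and right sides: 28 mm thick along the rail over the cheeks, 96 wide across it, from 38 to 88 mm above the counter. It never turns on the rail.
- right_face: Orange cheek on the cursor's right (-y of the rail), the side to push on: a plate 96 mm across the rail, 4 thick, 50 high. Origin: its centre, 63 mm above the counter, 12 mm right of the cursor's middle; its outer surface is 2 mm further right. Axes parallel to the rail's.
- left_face: The same orange cheek on the cursor's left (+y of the rail); origin 12 mm left of the cursor's middle, outer surface 2 mm further left.
- red_tag: Red tag: an upright plate 26 wide x 5 x 30 mm high, fixed at the far edge of the rail's base, level with a notch. Origin: centre of its underside, on the counter. Axes parallel to the rail's; its notch is at y = 0 in its frame. The three tags come in any order along the rail.
- yellow_tag: The yellow tag, same shape, at another notch.
- blue_tag: The blue tag, same shape, at another notch.
- chilli_jar: Bystander, loose: glass spice jar with a green label and dark cap, in mm 44 across, 105 high. Origin: centre of its underside.
- pepper_jar: Bystander, loose: second glass spice jar with a green label and dark cap, in mm 45 across, 105 high. Origin: centre of its underside.
- can_9: Bystander, loose: full blue drink can, in mm 69 across, 136 high. Origin: centre of its underside.
- tape_roll_2: Bystander, loose: roll of tan tape lying flat, in mm 94 across, 25 high. Origin: centre of its underside.
- stapler_grey: Bystander, loose: grey stapler with a dark blue nose, in mm 36 x 172 x 43 high, lying along its own y. Origin: centre of its underside.
- keys: Bystander, loose: bunch of keys lying flat, in mm 104 x 115 x 8 high. Origin: centre of its underside.

How it is judged (in metres and radians):
At the end, for the whole second after the job is handed in: The pointer is within 4 mm of the red tag's middle along the rail, its spring pin has dropped at least 4 mm into the notch, the cursor is not lifted and it is at rest (y of pointer in the frame of red_tag between -0.004 and 0.004 m and value of joint pin above 0.004 m and value of joint lift below 0.004 m and velocity of joint runner between -0.005 and 0.005 m/s); the robot touches nothing.
It fails at once if the cursor is lifted more than 10 mm off its seat (value of joint lift above 0.01 m).
It fails at once if the cursor is pinched: the fingers press on both its cheeks at once (more than 1 N each) (contact force between the fingers and left_face above 1 N and contact force between the fingers and right_face above 1 N).
It fails at once if a bystander is moved more than 20 mm (distance of any of chilli_jar, pepper_jar, can_9, tape_roll_2, stapler_grey, keys from where it was at the start of the episode above 0.02 m).
It fails at once if a jar or the can is tipped by more than 0.3 rad (angle between any of chilli_jar, pepper_jar, can_9's own z axis and vertical above 0.3 rad).
It also fails if it takes over 48 s, if anything falls off the work surface, if the arm or the gripper's body presses on something with over 40 N, if the wrist force passes 120 N, or if a joint passes its speed limit or range.

## Working session

There is one attempt and no reset: what is moved stays moved. The work goes in short steps, Python scripts to look and compute and a tool call to move; the robot and the scene stay as the last step left them, time stands still between calls to the robot, and variables do not carry over. Pictures are saved under pics/ and viewed, at most 10 in all, crops included, and the job is handed in when it is done.

Besides the shell and the picture viewer there is one more tool, called after ">>>" in YAML: its name, and indented under it one key for each argument. step_arm: Moves the arm, as the interface text tells. Its arguments: {"type":"object","properties":{"motion":{"type":"array","items":{"type":"object","properties":{"claw":{"type":"number"},"delta_pos":{"type":"array","items":{"type":"number"}},"turn":{"type":"number"}}}},"force":{"type":"number"}},"required":["motion"]}

```bash
mkdir -p pics
cat > h.py <<'E'
from rig import *
import numpy as np, cv2
def K(f):
    h,w=f["img"].shape[:2]; fl=h/2/np.tan(np.radians(f["vertical_fov"])/2)
    return np.array([[fl,0,f["cx"]],[0,fl,f["cy"]],[0,0,1.]])
def pt(f,uv,z):
    n=cv2.undistortPoints(np.array([[uv]],float),K(f),np.array(f["D"],float)).ravel()
    R=np.array(f["R"]);t=np.array(f["t"]).ravel()
    d=R.T@np.array([n[0],n[1],1]); c=-R.T@t
    return (c+d*(z-c[2])/d[2]).round(1)
def proj(f,X):
    return cv2.projectPoints(np.array(X,float).reshape(-1,3),cv2.Rodrigues(np.array(f["R"],float))[0],np.array(f["t"],float),K(f),np.array(f["D"],float))[0].reshape(-1,2).round(1)
def save(f,name,crop=None,s=1):
    im=f["img"][:,:,::-1]
    if crop: x0,y0,x1,y1=crop; im=im[y0:y1,x0:x1]
    cv2.imwrite("pics/"+name,cv2.resize(im,None,fx=s,fy=s,interpolation=cv2.INTER_CUBIC))
E
python3 - <<'E'
from h import *
for n in("top","side"):
    f=grab_frame(n); save(f,n+"0.png",s=1.25); print(n,f["vertical_fov"],(-np.array(f["R"]).T@np.array(f["t"])).round())
print(sense())
E
```

```text
top 49.263209744324726 [ 365. -257. 1142.]
side 43.57990036022986 [142. 752. 915.]
{'clock': 0.1, 'qpos': array([-1.24539072e+00,  3.53540626e-01,  1.63403059e+00, -1.51725841e-05,
        1.15524423e+00, -2.40092408e-03]), 'qvel': array([-1.85352728e-03,  8.60662057e-04, -1.27068265e-03, -8.41759705e-05,
        3.72662407e-04, -3.58290471e-06]), 'joint_efforts': array([ 4.77341430e-06, -6.06355762e+01, -3.42817390e+01, -1.90192668e-05,
        3.94665753e-03,  2.58604581e-05]), 'eef_pos': array([ 201.09247821, -591.32961975,  238.67314872]), 'tcp_rot': array([-3.14036983e+00,  1.09379277e-05,  3.27812672e-01]), 'contact_force': array([ 0.6546167 , -0.11902816,  0.01934283]), 'wrist_torque': array([ 0.0329123 , -0.01373864, -0.0502897 ]), 'grasp_force': 0.0, 'opening': 0.9976441563364007}
```

View pics/top0.png

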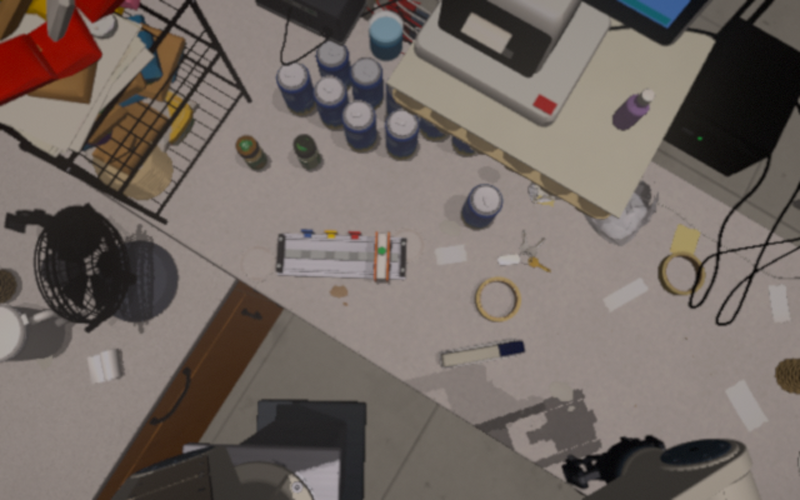

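View pics/side0.png

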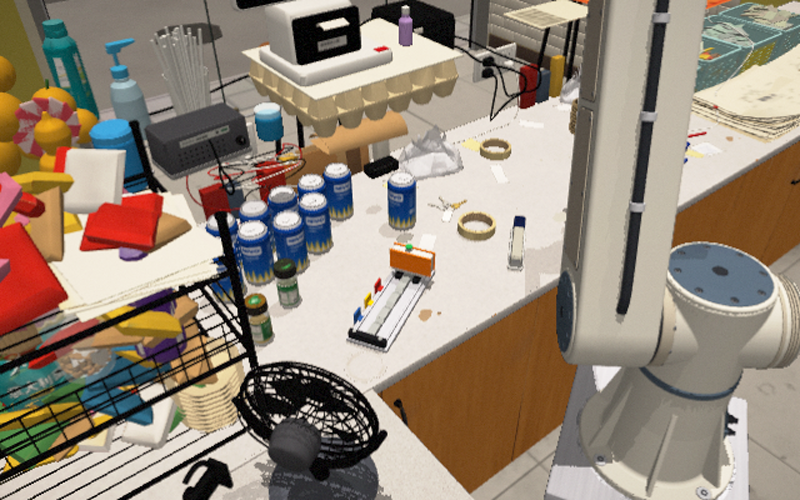

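The top view shows the rail around (340,256), with the cursor at (382,255) and tags from left to right: blue (307,233), yellow (331,235), red (355,236). Red is therefore the first notch. The can is at (482,205), the keys at (525,258) and the tape at (498,300), all to the right of the rail. I'll enlarge this area to measure it.

Run:
```python
from h import *
f=grab_frame("top"); save(f,"top1.png",(210,175,340,240),6)
for n,uv,z in [("can",(386,154),136),("keys",(420,207),4),("tape",(398,239),25),("pepper",(244,114),105),("stapR",(418,278),43),("stapL",(354,286),43)]: print(n,pt(f,uv,z))
```

```text
can [ 652.4 -424.5  136. ]
keys [ 547.7 -536.8    4. ]
tape [ 459.6 -473.8   25. ]
pepper [754.8 -75.4 105. ]
stapR [ 361.7 -520.2   43. ]
stapL [ 338.5 -360.3   43. ]
```

View pics/top1.png

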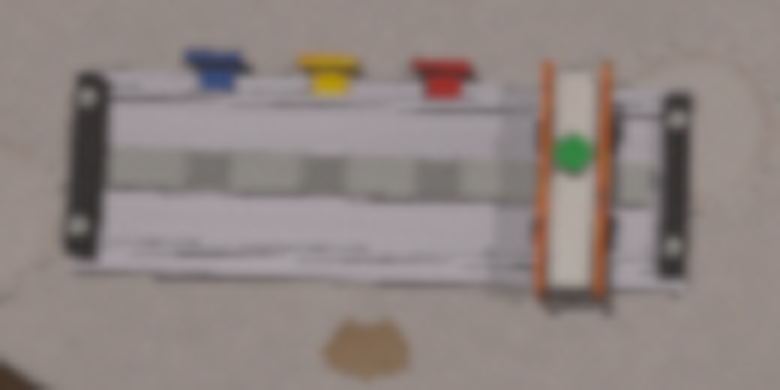

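The crop shows the end stops centred at (86,165) and (676,186), the red tag's top at (443,63), the pin head at (573,154), and the right cheek's top edge running from (607,62) to (600,295).

Run:
```python
from h import *
f=grab_frame("top")
g=lambda x,y:((x+.5)/6-.5+210,(y+.5)/6-.5+175)
L=pt(f,g(86,165),29);R=pt(f,g(676,186),29)
red=pt(f,g(443,62),30);yel=pt(f,g(329,58),30);blu=pt(f,g(214,53),30)
head=pt(f,g(573,154),98)
c1=pt(f,g(608,62),88);c2=pt(f,g(602,295),88); d1=pt(f,g(546,62),88);d2=pt(f,g(540,295),88)
print(L,R,"len",np.linalg.norm(L-R)); yaw=np.arctan2(*(-(L-R)[:2]*[1,-1])); 
u=(L-R)[:2]/np.linalg.norm((L-R)[:2]); v=np.array([u[1],-u[0]]); c=((L+R)/2)[:2]
print("yaw",np.arctan2(-u[0],u[1]),"c",c)
print("tags dir",np.arctan2(-(blu-red)[0],(blu-red)[1]),np.linalg.norm(blu-red))
for n,p in dict(red=red,yel=yel,blu=blu,head=head,c1=c1,c2=c2,d1=d1,d2=d2).items(): print(n,p,"rail x,y",((p[:2]-c)@v).round(1),((p[:2]-c)@u).round(1))
```

```text
[543.2 -22.7  29. ] [ 540.7 -277.1   29. ] len 254.41228350848158
yaw -0.009826727708336256 c [ 541.95 -149.9 ]
tags dir -0.014083575822861105 99.4098586660297
red [ 592.3 -174.9   30. ] rail x,y 50.6 -24.5
yel [ 592.8 -125.5   30. ] rail x,y 50.6 24.9
blu [593.7 -75.5  30. ] rail x,y 51.0 74.9
head [ 541.8 -233.9   98. ] rail x,y 0.7 -84.0
c1 [ 582.2 -246.9   88. ] rail x,y 41.2 -96.6
c2 [ 485.9 -247.1   88. ] rail x,y -55.1 -97.7
d1 [ 581.6 -221.5   88. ] rail x,y 40.4 -71.2
d2 [ 485.3 -222.    88. ] rail x,y -55.9 -72.7
```

Tag spacing (49.4 and 50.0 mm), stop spacing and cursor thickness (25.5 mm) all match the spec. The rail yaw is about -0.012, the cursor's right face is at y ≈ -248, and it needs about 59 mm of push. I'll shut the fingers, square up and move to (542,-295).

>>> step_arm:
  motion:
    - {"claw": 0,"delta_pos": [0,0,0],"turn": 0.113}
    - {"claw": 0,"delta_pos": [0,0,0],"turn": 0.113}
    - {"claw": 0,"delta_pos": [0,0,0],"turn": 0.113}
    - {"claw": 0,"delta_pos": [26,-23,0],"turn": 0}
    - {"claw": 0,"delta_pos": [26,-23,0],"turn": 0}
    - {"claw": 0,"delta_pos": [26,-23,0],"turn": 0}
    - {"claw": 0,"delta_pos": [26,-23,0],"turn": 0}
    - {"claw": 0,"delta_pos": [26,-23,0],"turn": 0}

```text
clock: 0.87
eef_pos: [333.4, -477.0, 239.2]
tcp_rot: [-3.141, 0.0, -0.012]
contact_force: [0.5, -1.0, -0.2]
opening: -0.001
grasp_force: 0.0
```

>>> step_arm:
  motion:
    - {"claw": 0,"delta_pos": [26,-23,0],"turn": 0}
    - {"claw": 0,"delta_pos": [26,-23,0],"turn": 0}
    - {"claw": 0,"delta_pos": [26,-23,0],"turn": 0}
    - {"claw": 0,"delta_pos": [26,-23,0],"turn": 0}
    - {"claw": 0,"delta_pos": [26,-23,0],"turn": 0}
    - {"claw": 0,"delta_pos": [26,-23,0],"turn": 0}
    - {"claw": 0,"delta_pos": [26,-23,0],"turn": 0}
    - {"claw": 0,"delta_pos": [0,0,0],"turn": 0}

```text
clock: 1.53
eef_pos: [520.2, -315.5, 239.2]
tcp_rot: [-3.14, -0.002, -0.008]
contact_force: [-0.2, 0.0, -0.1]
opening: 0.0
grasp_force: 0.0
```

>>> step_arm:
  motion:
    - {"claw": 0,"delta_pos": [21,-23,0],"turn": 0}
    - {"claw": 0,"delta_pos": [0,0,30],"turn": 0}
    - {"claw": 0,"delta_pos": [0,0,30],"turn": 0}
    - {"claw": 0,"delta_pos": [0,0,30],"turn": 0}
    - {"claw": 0,"delta_pos": [0,0,0],"turn": 0}

```text
clock: 1.95
eef_pos: [534.1, -294.7, 143.7]
tcp_rot: [-3.137, 0.008, -0.011]
contact_force: [-1.4, 1.7, -0.1]
opening: 0.0
grasp_force: 0.0
```

Run:
```python
from h import *
s=sense();print(s["eef_pos"],s["contact_force"])
f=grab_frame("side"); save(f,"side1.png",(250,110,400,300),4 if 0 else 3)
```

```text
[ 534.13633429 -294.68039476  143.70698698] [-1.40773051  1.65244532 -0.08251207]
```

View pics/side1.png

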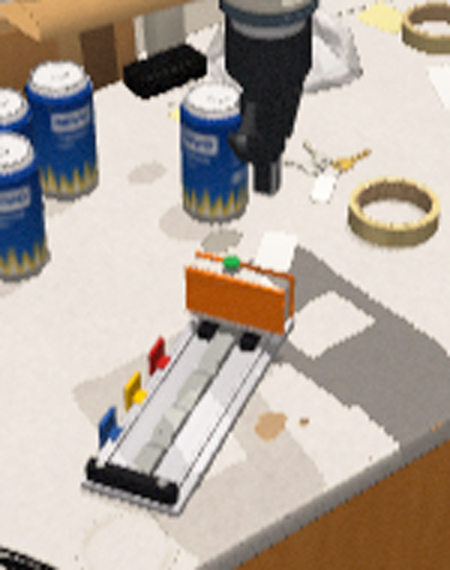

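The side crop shows the gripper, shut, hanging behind the cursor with its tips at about (268,190). The can at (213,150) is well clear in y. I'll descend to z ≈ 57.

>>> step_arm:
  motion:
    - {"claw": 0,"delta_pos": [0,0,30],"turn": 0}
    - {"claw": 0,"delta_pos": [0,0,30],"turn": 0}
    - {"claw": 0,"delta_pos": [5,0,27],"turn": 0}
    - {"claw": 0,"delta_pos": [0,0,0],"turn": 0}
    - {"claw": 0,"delta_pos": [0,0,0],"turn": 0}

```text
clock: 2.42
eef_pos: [542.7, -296.9, 63.1]
tcp_rot: [-3.141, 0.001, -0.011]
contact_force: [1.3, -0.6, 0.2]
opening: 0.0
grasp_force: 0.0
```

>>> step_arm:
  motion:
    - {"claw": 0,"delta_pos": [0,-5,0],"turn": 0}
    - {"claw": 0,"delta_pos": [0,-5,0],"turn": 0}
    - {"claw": 0,"delta_pos": [0,-4,0],"turn": 0}
    - {"claw": 0,"delta_pos": [0,-4,0],"turn": 0}
    - {"claw": 0,"delta_pos": [0,0,0],"turn": 0}
    - {"claw": 0,"delta_pos": [0,0,0],"turn": 0}

```text
clock: 2.92
eef_pos: [543.0, -278.2, 62.9]
tcp_rot: [3.141, -0.001, -0.011]
contact_force: [0.8, -0.1, 0.1]
opening: -0.003
grasp_force: 0.0
```

>>> step_arm:
  motion:
    - {"claw": 0,"delta_pos": [0,-3,0],"turn": 0}
    - {"claw": 0,"delta_pos": [0,-3,0],"turn": 0}
    - {"claw": 0,"delta_pos": [0,-3,0],"turn": 0}
    - {"claw": 0,"delta_pos": [0,-3,0],"turn": 0}
    - {"claw": 0,"delta_pos": [0,-3,0],"turn": 0}
    - {"claw": 0,"delta_pos": [0,-3,0],"turn": 0}
    - {"claw": 0,"delta_pos": [0,-3,0],"turn": 0}
    - {"claw": 0,"delta_pos": [0,-3,0],"turn": 0}

```text
clock: 3.58
eef_pos: [543.2, -254.5, 62.4]
tcp_rot: [3.141, -0.0, -0.011]
contact_force: [-0.1, -2.6, 1.2]
opening: 0.002
grasp_force: 1.4
```

>>> step_arm:
  motion:
    - {"claw": 0,"delta_pos": [0,-2,0],"turn": 0}
    - {"claw": 0,"delta_pos": [0,-2,0],"turn": 0}
    - {"claw": 0,"delta_pos": [0,-2,0],"turn": 0}
    - {"claw": 0,"delta_pos": [0,-2,0],"turn": 0}
    - {"claw": 0,"delta_pos": [0,-2,0],"turn": 0}
    - {"claw": 0,"delta_pos": [0,0,0],"turn": 0}

```text
clock: 4.08
eef_pos: [543.1, -244.1, 62.3]
tcp_rot: [-3.141, 0.0, -0.011]
contact_force: [-0.2, -1.5, 1.7]
opening: -0.0
grasp_force: 1.3
```

Run:
```python
from h import *
s=sense();print(s["eef_pos"],s["contact_force"])
f=grab_frame("top"); save(f,"top2.png",(210,175,340,240),6)
```

```text
[ 543.09411977 -244.11360921   62.28127055] [-0.17528597 -1.54271754  1.65489746]
```

View pics/top2.png

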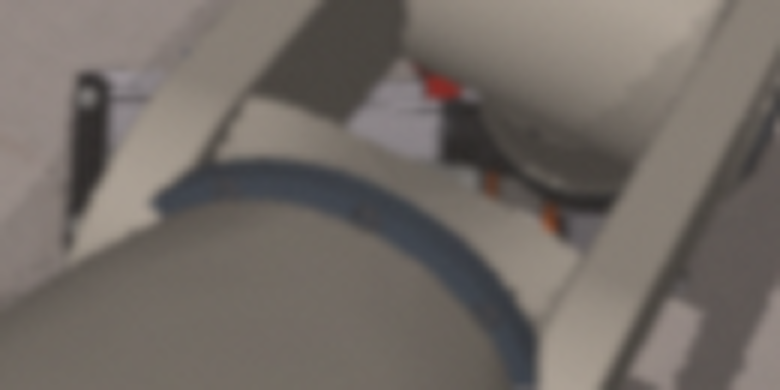

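The top view is mostly hidden by the arm, but the cheeks show at (491,183) and (551,217). That is a 22 mm shift, at about 2 N. It puts the cursor about 32 mm ahead of the TCP, so the spring should take over near TCP y ≈ -216 and the cursor should seat near -207.

>>> step_arm:
  motion:
    - {"claw": 0,"delta_pos": [0,-2.5,0],"turn": 0}
    - {"claw": 0,"delta_pos": [0,-2.5,0],"turn": 0}
    - {"claw": 0,"delta_pos": [0,-2.5,0],"turn": 0}
    - {"claw": 0,"delta_pos": [0,-2.5,0],"turn": 0}
    - {"claw": 0,"delta_pos": [0,-2.5,0],"turn": 0}
    - {"claw": 0,"delta_pos": [0,-2.5,0],"turn": 0}
    - {"claw": 0,"delta_pos": [0,-2.5,0],"turn": 0}
    - {"claw": 0,"delta_pos": [0,-2.5,0],"turn": 0}

```text
clock: 4.8
eef_pos: [543.4, -224.3, 62.3]
tcp_rot: [3.142, -0.0, -0.011]
contact_force: [-0.4, -2.7, 1.7]
opening: -0.0
grasp_force: 1.8
```

>>> step_arm:
  motion:
    - {"claw": 0,"delta_pos": [0,-1,0],"turn": 0}
    - {"claw": 0,"delta_pos": [0,-1,0],"turn": 0}
    - {"claw": 0,"delta_pos": [0,-1,0],"turn": 0}
    - {"claw": 0,"delta_pos": [0,-1,0],"turn": 0}
    - {"claw": 0,"delta_pos": [0,0,0],"turn": 0}

```text
clock: 5.22
eef_pos: [543.4, -220.3, 62.3]
tcp_rot: [-3.141, 0.0, -0.011]
contact_force: [-0.8, -2.3, 1.4]
opening: -0.001
grasp_force: 1.6
```

>>> step_arm:
  motion:
    - {"claw": 0,"delta_pos": [0,-1,0],"turn": 0}
    - {"claw": 0,"delta_pos": [0,-1,0],"turn": 0}
    - {"claw": 0,"delta_pos": [0,-1,0],"turn": 0}
    - {"claw": 0,"delta_pos": [0,0,0],"turn": 0}

```text
clock: 5.55
eef_pos: [543.4, -217.3, 62.3]
tcp_rot: [-3.141, 0.0, -0.011]
contact_force: [0.2, -2.3, 3.1]
opening: 0.0
grasp_force: 1.6
```

Run:
```python
from h import *
s=sense();print(s["eef_pos"],s["contact_force"])
f=grab_frame("side"); save(f,"side2.png",(270,180,360,290),5)
for z in (92,98): print(z,[(proj(f,[541.5,y,z])[0]-[270,180])*5 for y in (-180,-175,-170)])
```

```text
[ 543.40307952 -217.34678103   62.2672157 ] [ 0.17057659 -2.26070399  3.1234739 ]
92 [array([248.5, 149. ]), array([245. , 154.5]), array([241.5, 160.5])]
98 [array([248.5, 140. ]), array([245. , 145.5]), array([241. , 151.5])]
```

View pics/side2.png

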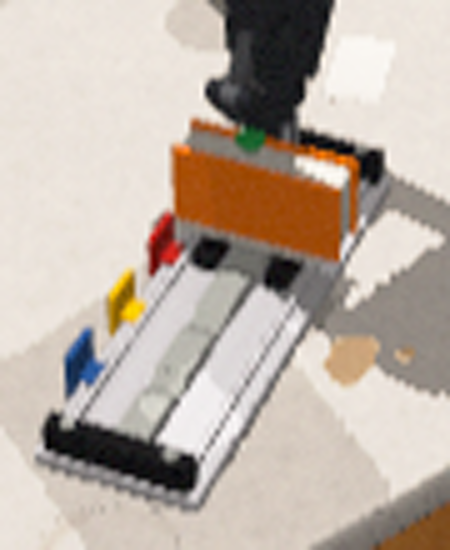

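The side view shows the green head at about (250,137), still riding, just short of the red tag. The projections put the head at y ≈ -183, so about 8 mm remain. I'll continue in 1 mm steps.

>>> step_arm:
  motion:
    - {"claw": 0,"delta_pos": [0,-1,0],"turn": 0}
    - {"claw": 0,"delta_pos": [0,0,0],"turn": 0}

```text
clock: 5.77
eef_pos: [543.4, -216.4, 62.3]
tcp_rot: [-3.142, 0.0, -0.011]
contact_force: [0.7, -1.3, 2.3]
opening: 0.001
grasp_force: 1.6
```

>>> step_arm:
  motion:
    - {"claw": 0,"delta_pos": [0,-1,0],"turn": 0}
    - {"claw": 0,"delta_pos": [0,0,0],"turn": 0}

```text
clock: 5.93
eef_pos: [543.3, -215.2, 62.2]
tcp_rot: [-3.141, 0.0, -0.011]
contact_force: [0.2, -1.1, 2.3]
opening: 0.003
grasp_force: 1.1
```

>>> step_arm:
  motion:
    - {"claw": 0,"delta_pos": [0,-1,0],"turn": 0}
    - {"claw": 0,"delta_pos": [0,0,0],"turn": 0}

```text
clock: 6.1
eef_pos: [543.2, -214.1, 62.1]
tcp_rot: [-3.141, 0.001, -0.011]
contact_force: [-0.6, -0.8, 1.2]
opening: 0.003
grasp_force: 0.1
```

The push force has fallen away, so I'll check the head's pixel position.

```bash
cat > head.py <<'E'
from h import *
print(sense()["contact_force"].round(1),sense()["grasp_force"])
f=grab_frame("side"); i=f["img"][180:240,300:345].astype(int)
m=(i[...,1]>i[...,0]*1.6)&(i[...,1]>i[...,2]*1.3)
v,u=np.nonzero(m);uv=(u.mean()+300,v.mean()+180); print(len(u),uv,pt(f,uv,98),pt(f,uv,92))
E
python3 head.py
```

```text
[-0.6 -0.8  1.2] 0.11233155615627766
21 (np.float64(319.3809523809524), np.float64(208.1904761904762)) [ 542.1 -179.    98. ] [ 545.  -185.9   92. ]
```

>>> step_arm:
  motion:
    - {"claw": 0,"delta_pos": [0,-1,0],"turn": 0}
    - {"claw": 0,"delta_pos": [0,0,0],"turn": 0}
    - {"claw": 0,"delta_pos": [0,0,0],"turn": 0}
    - {"claw": 0,"delta_pos": [0,0,0],"turn": 0}

```text
clock: 6.48
eef_pos: [543.4, -213.4, 62.2]
tcp_rot: [-3.141, 0.0, -0.011]
contact_force: [0.1, 0.3, 0.1]
opening: -0.001
grasp_force: 0.0
```

```bash
python3 head.py
```

```text
[0.1 0.3 0.1] 0.0
17 (np.float64(318.52941176470586), np.float64(213.29411764705884)) [ 536. -159.   98.] [ 538.9 -165.6   92. ]
```

It snapped forward out of contact. I'll back off to the right, raise the arm out of the way and verify.

>>> step_arm:
  motion:
    - {"claw": 0,"delta_pos": [0,15,0],"turn": 0}
    - {"claw": 0,"delta_pos": [0,25,0],"turn": 0}
    - {"claw": 0,"delta_pos": [0,25,0],"turn": 0}
    - {"claw": 0,"delta_pos": [0,0,-35],"turn": 0}
    - {"claw": 0,"delta_pos": [0,0,-35],"turn": 0}
    - {"claw": 0,"delta_pos": [0,0,-35],"turn": 0}
    - {"claw": 0,"delta_pos": [0,0,-35],"turn": 0}
    - {"claw": 0,"delta_pos": [0,0,-35],"turn": 0}

```text
clock: 7.2
eef_pos: [542.3, -279.4, 239.1]
tcp_rot: [3.141, 0.0, -0.012]
contact_force: [1.5, -0.5, -0.5]
opening: -0.001
grasp_force: 0.0
```

>>> step_arm:
  motion:
    - {"claw": 0,"delta_pos": [-26,23,0],"turn": 0}
    - {"claw": 0,"delta_pos": [-26,23,0],"turn": 0}
    - {"claw": 0,"delta_pos": [-26,23,0],"turn": 0}
    - {"claw": 0,"delta_pos": [-26,23,0],"turn": 0}
    - {"claw": 0,"delta_pos": [-26,23,0],"turn": 0}
    - {"claw": 0,"delta_pos": [-26,23,0],"turn": 0}
    - {"claw": 0,"delta_pos": [-26,23,0],"turn": 0}
    - {"claw": 0,"delta_pos": [-26,23,0],"turn": 0}

```text
clock: 7.87
eef_pos: [330.8, -461.8, 237.5]
tcp_rot: [3.141, -0.0, -0.011]
contact_force: [0.9, -0.1, -0.0]
opening: -0.0
grasp_force: 0.0
```

Run:
```python
from h import *
print(sense()["eef_pos"])
f=grab_frame("top"); save(f,"top3.png",(210,175,340,240),6)
s=grab_frame("side"); save(s,"side3.png",(270,180,360,290),5)
```

```text
[ 330.81196057 -461.76658659  237.52422247]
```

View pics/top3.png

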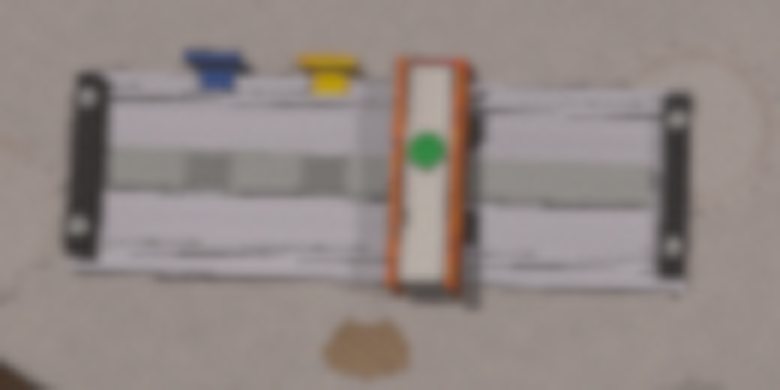

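View pics/side3.png

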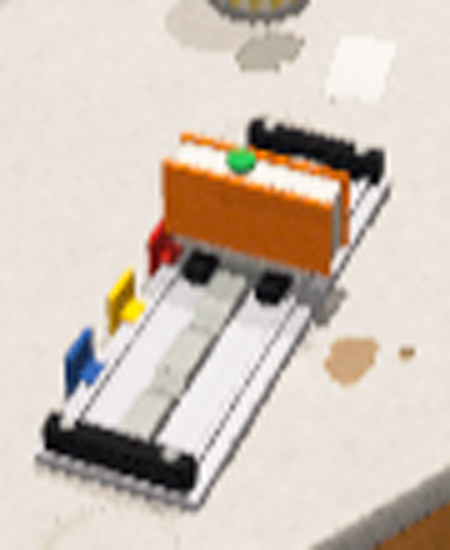

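In the top view the head is at (426,151). In the side view it is at (241,159), low on the cursor. I'll triangulate it.

Run:
```python
from h import *
f=grab_frame("top");s=grab_frame("side")
g=((426.5)/6-.5+210,151.5/6-.5+175); h=(241.5/5-.5+270,159.5/5-.5+180)
for z in (90,92,95,98): print(z,pt(f,g,z),pt(s,h,z))
for a in ((404,60),(464,60),(395,290),(456,290)): print(pt(f,((a[0]+.5)/6-.5+210,(a[1]+.5)/6-.5+175),88))
```

```text
90 [ 542.9 -173.8   90. ] [ 544.6 -174.3   90. ]
92 [ 542.5 -174.    92. ] [ 543.7 -172.1   92. ]
95 [ 542.  -174.2   95. ] [ 542.2 -168.7   95. ]
98 [ 541.5 -174.4   98. ] [ 540.7 -165.3   98. ]
[ 580.9 -163.2   88. ]
[ 581.5 -187.8   88. ]
[ 485.8 -163.3   88. ]
[ 486.5 -188.    88. ]
```

The two views agree at z ≈ 90–92 (seated), with the head at y ≈ -174. The notch there is about -175 (tag top measured at -174.9). The robot is clear of everything.

```bash
python3 -c "
from rig import *
print(sign_off())"
```

```text
the job is handed in; nothing more can be done
None
```

I pushed the cursor into the notch at the red tag. Both camera views show its pin seated, about 1 mm from the tag's middle. The arm is clear, nothing else was touched as far as I could tell, and the job is handed in; no verdict came back.

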